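# Turn a row of film cans end for end for the rewinding pass

## Robot

A 6-joint arm with a two-finger parallel gripper is mounted at the origin on the work surface. World frame = base frame: x ahead of the robot, y to its left, z up, the work surface at z = 0. Lengths are in mm, angles in rad, forces in N, time in s.
With the tool pointing down it reaches from about 275 to 750 mm from the base axis. Payload 10.2 kg.
Tool frame: the origin (TCP) lies at the very end of the fingers, on their centre line; the grasp point (between the pads) lies 19 mm behind it; x points along the fingers, y is the direction in which the jaws open and shut, and the axes are right-handed (so a half turn about x gives the same grasp; the last joint's range is limited). The gripper opens to 85 mm and grips with 20 to 120 N. Pads are 22 mm wide; open, the fingers measure 114 mm over their backs; the gripper's body (76 mm by 85 mm) begins 54 mm behind the grasp point. The pads swing forward as they close: fully open they stand 13 mm farther back than shut.
Start: joints at [-1.463, 0.313, 1.498, -0, 1.331, -0.223], TCP at [170.507, -496.547, 231.294] pointing down, gripper open.
Joint ranges: [-2.94, 2.94], [-0.97, 2.17], [0.19, 2.56], [-1.23, 4.37], [0.02, 3.11], [-2.88, 2.88]. Speed limits (rad/s): [2.39, 2.39, 3.01, 3.14, 3.14, 3.14].

## Interface

Orientations are given as a unit quaternion [w, x, y, z].
In Python, from rig import ctrl, viewer, finish_job gives the robot as it stands.
- The arm moves only by the tool carry_out, never from a script. Its argument "targets" is a list of rows, each an object of numbers: "x", "y", "z": the shift along the world's x, y, z in m; "ax", "ay", "az": the turn, a rotation vector about the world's x, y, z in rad; "hand": the opening, from -1 (shut) to 1 (fully open). A call has 1 to 5 rows; each row is the pose to reach, as a shift and turn from the pose commanded when the call began; what a row does not reach only later rows make up. A row lasts 1/8 s, in which the tool goes at most 62.5 mm and 10.7 degrees, less where a joint would pass 70% of its speed; a pose out of reach is approached as far as the arm can. A call with a gripper value outside its range is refused whole. The fingers move at their own pace and stop on an object; "grip_force" is the grip in N (left out, the last holds). Time passes only in rows, so rows that repeat a pose let the fingers close. It gives the time, the measured TCP pose, the force and the opening at its end, in the units of the state.
- ctrl.sense(): the state, without advancing time (a new reading comes with each control period).
- viewer.capture(name): name is "scene" or "top" or "wrist"; returns the picture (480x640x3 uint8, blue, green, red); there is no depth.
- viewer.camera_info(name): a dict with "fx", "fy", "cx", "cy" (pixels), "R" (3x3) and "t" (3): a world point X has camera coordinates R X + t. Camera axes: x right, y down, z forward; pixel columns grow to the right and rows downward; lengths in mm; the calibration is good to about 2 mm. The wrist camera is an equidistant fisheye: a pixel r from the principal point sees the ray r / f radians off the axis. A picture is of the moment at which its call begins: read the wrist's pose just before it. camera_info takes no time and is no camera call; for the wrist camera it gives the pose at the moment of the call.
- finish_job(): hands the job in, once; it reports no verdict.
The state is a dict: "time_s": time; "joints": joint angles; "dq": joint speeds; "tau": joint torques, N m; "eef_pos": TCP position; "ee_rot": TCP orientation; "force": force on the tool from outside, world axes, zero at the start; "wrist_torque": the same for the moment, N m; "grip_width": opening from 0.0 (shut) to 1.0 (fully open).
Only numpy, scipy, OpenCV 4.12 (cv2) and the standard library are available. Lean on these libraries where they do the work, as an engineer would, in place of code of your own. Each camera call takes 0.05 s, during which the arm holds its last target. There are 200 camera calls.

## Task

The four film cans have been inspected and must go back to the rewinder in reverse order: move them from the full rack to the empty rack, so that the can at one end of the row now stands at the opposite end of the other rack, and the two between likewise change over. Stand each can on its edge, upright, square and about in the middle of its own place, never letting one fall over on its side, and leave them all standing still and let go.

Things in the scene. Friction and masses are not known exactly. Their poses are not given: they have to be found in the camera images.
- can_a: Round flat film can of yellow plastic, closed, standing on its edge like a wheel; the thinnest and smallest of the four: 78 mm in diameter, 18 mm thick, about 90 g. Origin at its centre; its y axis is the can's round axis (level along the row as it stands); it may turn freely about that axis. Standing home in either rack, its centre is 55 mm above the table. Flat faces plain.
- can_b: Round flat film can of yellow plastic, closed, standing on its edge like a wheel; the second smallest of the four: 84 mm in diameter, 24 mm thick, about 130 g. Origin at its centre; its y axis is the can's round axis (level along the row as it stands); it may turn freely about that axis. Standing home in either rack, its centre is 59 mm above the table. Flat faces plain.
- can_c: Round flat film can of yellow plastic, closed, standing on its edge like a wheel; the second largest of the four: 90 mm in diameter, 30 mm thick, about 170 g. Origin at its centre; its y axis is the can's round axis (level along the row as it stands); it may turn freely about that axis. Standing home in either rack, its centre is 63 mm above the table. Flat faces plain.
- can_d: Round flat film can of yellow plastic, closed, standing on its edge like a wheel; the thickest and largest of the four: 98 mm in diameter, 38 mm thick, about 220 g. Origin at its centre; its y axis is the can's round axis (level along the row as it stands); it may turn freely about that axis. Standing home in either rack, its centre is 67 mm above the table. Flat faces plain.
- cradle_a: Small grey plastic cradle, fixed in the full rack, in which can_a stands at the start: 70 mm (x) by 46 mm (y), two rails 12 mm high with 46 mm clear between them (x from -23 to 23). Origin at the centre of its underside, 12 mm above the table; x and y as the rack's. It never moves.
- cradle_b: Small grey plastic cradle, fixed in the full rack, in which can_b stands at the start: 70 mm (x) by 46 mm (y), two rails 12 mm high with 46 mm clear between them (x from -23 to 23). Origin at the centre of its underside, 12 mm above the table; x and y as the rack's. It never moves.
- cradle_c: Small grey plastic cradle, fixed in the full rack, in which can_c stands at the start: 70 mm (x) by 46 mm (y), two rails 12 mm high with 46 mm clear between them (x from -23 to 23). Origin at the centre of its underside, 12 mm above the table; x and y as the rack's. It never moves.
- cradle_d: Small grey plastic cradle, fixed in the full rack, in which can_d stands at the start: 70 mm (x) by 46 mm (y), two rails 12 mm high with 46 mm clear between them (x from -23 to 23). Origin at the centre of its underside, 12 mm above the table; x and y as the rack's. It never moves.
- full_rack: Rack that holds the cans at the start, in shuffled order: plywood, fixed, 100 mm (x) by 366 mm (y), board 12 mm thick. Four places in a row at x = 0, y = +126, +42, -42, -126 mm, each 52 mm wide in y between blocks that rise to 38 mm above the table. Origin: centre of its underside, on the table; y points to the robot's left within 7 degrees. A grey cradle in each place.
- empty_rack: Rack without cans: plywood, fixed, 100 mm (x) by 366 mm (y), board 12 mm thick. Four places in a row at x = 0, y = +126, +42, -42, -126 mm, each 52 mm wide in y between blocks that rise to 38 mm above the table. Origin: centre of its underside, on the table; y points to the robot's left within 7 degrees. Built-in grey cradles like the other's (rails along y, 46 mm apart) let a can roll to x = 0.
Mind the look-alikes: they are no part of the job. What is shaped like the can_b but blue, turquoise or white is not meant.

How it is judged (in metres and radians):
At the end, for the whole second after the job is handed in: Each can stands in the empty rack in the place mirroring its first one (leftmost to rightmost, and so on): centre within 15 mm of the place's middle along the row, 10 mm across it, 8 mm of its seated height; axis within 0.25 rad of the rack's y axis (upright, square); at rest (((y of cradle_a in the frame of full_rack between 0.084 and 0.168 m and y of can_a in the frame of empty_rack between -0.141 and -0.111 m) or (y of cradle_a in the frame of full_rack between 0 and 0.084 m and y of can_a in the frame of empty_rack between -0.057 and -0.027 m) or (y of cradle_a in the frame of full_rack between -0.084 and 0 m and y of can_a in the frame of empty_rack between 0.027 and 0.057 m) or (y of cradle_a in the frame of full_rack between -0.168 and -0.084 m and y of can_a in the frame of empty_rack between 0.111 and 0.141 m)) and x of can_a in the frame of empty_rack between -0.01 and 0.01 m and z of can_a in the frame of empty_rack between 0.0475 and 0.0635 m and angle between the y axis of each of can_a, can_b, can_c, can_d and the y axis of empty_rack, either way round below 0.25 rad and linear speed of each of can_a, can_b, can_c, can_d below 0.02 m/s and angular speed of each of can_a, can_b, can_c, can_d below 0.2 rad/s and ((y of cradle_b in the frame of full_rack between 0.084 and 0.168 m and y of can_b in the frame of empty_rack between -0.141 and -0.111 m) or (y of cradle_b in the frame of full_rack between 0 and 0.084 m and y of can_b in the frame of empty_rack between -0.057 and -0.027 m) or (y of cradle_b in the frame of full_rack between -0.084 and 0 m and y of can_b in the frame of empty_rack between 0.027 and 0.057 m) or (y of cradle_b in the frame of full_rack between -0.168 and -0.084 m and y of can_b in the frame of empty_rack between 0.111 and 0.141 m)) and x of can_b in the frame of empty_rack between -0.01 and 0.01 m and z of can_b in the frame of empty_rack between 0.0511 and 0.0671 m and ((y of cradle_c in the frame of full_rack between 0.084 and 0.168 m and y of can_c in the frame of empty_rack between -0.141 and -0.111 m) or (y of cradle_c in the frame of full_rack between 0 and 0.084 m and y of can_c in the frame of empty_rack between -0.057 and -0.027 m) or (y of cradle_c in the frame of full_rack between -0.084 and 0 m and y of can_c in the frame of empty_rack between 0.027 and 0.057 m) or (y of cradle_c in the frame of full_rack between -0.168 and -0.084 m and y of can_c in the frame of empty_rack between 0.111 and 0.141 m)) and x of can_c in the frame of empty_rack between -0.01 and 0.01 m and z of can_c in the frame of empty_rack between 0.0547 and 0.0707 m and ((y of cradle_d in the frame of full_rack between 0.084 and 0.168 m and y of can_d in the frame of empty_rack between -0.141 and -0.111 m) or (y of cradle_d in the frame of full_rack between 0 and 0.084 m and y of can_d in the frame of empty_rack between -0.057 and -0.027 m) or (y of cradle_d in the frame of full_rack between -0.084 and 0 m and y of can_d in the frame of empty_rack between 0.027 and 0.057 m) or (y of cradle_d in the frame of full_rack between -0.168 and -0.084 m and y of can_d in the frame of empty_rack between 0.111 and 0.141 m)) and x of can_d in the frame of empty_rack between -0.01 and 0.01 m and z of can_d in the frame of empty_rack between 0.0593 and 0.0753 m); the robot touches nothing.
It fails at once if a can has fallen over towards its flat side (its axis less than 40 degrees from vertical) (angle between any of can_a, can_b, can_c, can_d's own y axis and vertical below 0.7 rad or angle between any of can_a, can_b, can_c, can_d's own y axis and vertical above 2.4416 rad).
It also fails if it takes over 102 s, if anything falls off the work surface, if the arm or the gripper's body presses on something with over 40 N, if the wrist force passes 120 N, or if a joint passes its speed limit or range.

## Working session

There is one attempt and no reset: what is moved stays moved. The work goes in short steps, Python scripts to look and compute and a tool call to move; the robot and the scene stay as the last step left them, time stands still between calls to the robot, and variables do not carry over. Pictures are saved under pics/ and viewed, about 12 in all and at most 16, crops included, and the job is handed in when it is done.

Besides the shell and the picture viewer there is one more tool, called after "Call:" as name(argument=value, ...), one argument or row to a line, values as JSON. carry_out: Moves the arm, as the interface text tells. Its arguments: {"type":"object","properties":{"targets":{"type":"array"},"grip_force":{"type":"number"}},"required":["targets"]}

```bash
mkdir -p pics; python3 - <<'E'
from rig import ctrl, viewer
import cv2,json
s=ctrl.sense(); print({k:s[k] for k in ("time_s","eef_pos","ee_rot","grip_width","force")})
for n in ("scene","top"):
    cv2.imwrite(f"pics/{n}0.png",viewer.capture(n)); print(n,viewer.camera_info(n))
E
```

```text
{'time_s': 0.0, 'eef_pos': array([ 170.48512817, -496.26925435,  230.74060426]), 'ee_rot': array([ 0.11597941,  0.69747872,  0.11689359, -0.69742963]), 'grip_width': 0.99835005503493, 'force': array([ 0.02009535, -0.04810942, -0.12572957])}
scene {'fx': 538.9070740790155, 'fy': 538.9070740790155, 'cx': 317.0421744294771, 'cy': 232.24750839436064, 'R': array([[-0.35729778,  0.93396244,  0.00724336],
       [ 0.72391283,  0.28182462, -0.62970239],
       [-0.59015973, -0.2197477 , -0.7768027 ]]), 't': array([ 319.5115324 , -364.64053858, 1228.46646498])}
top {'fx': 580.7036842795225, 'fy': 580.7036842795225, 'cx': 323.5352142198267, 'cy': 248.32890596983376, 'R': array([[-0.01702424, -0.99967621,  0.01891173],
       [-0.98931923,  0.01410324, -0.14508124],
       [ 0.14476754, -0.02117964, -0.98923899]]), 't': array([ -95.98553767,  611.64286408, 1137.37213476])}
```

View pics/top0.png

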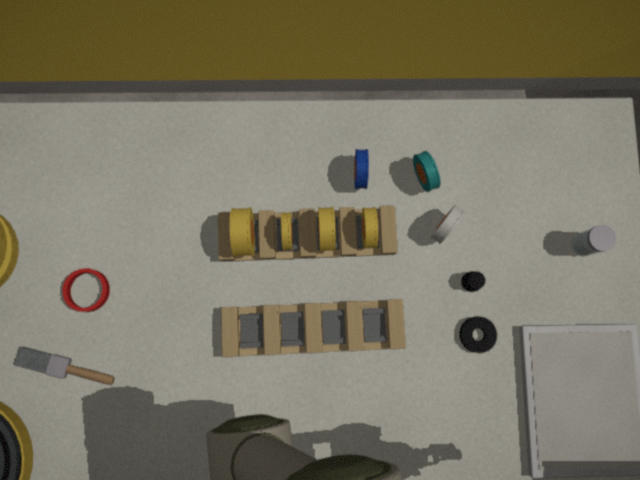

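View pics/scene0.png

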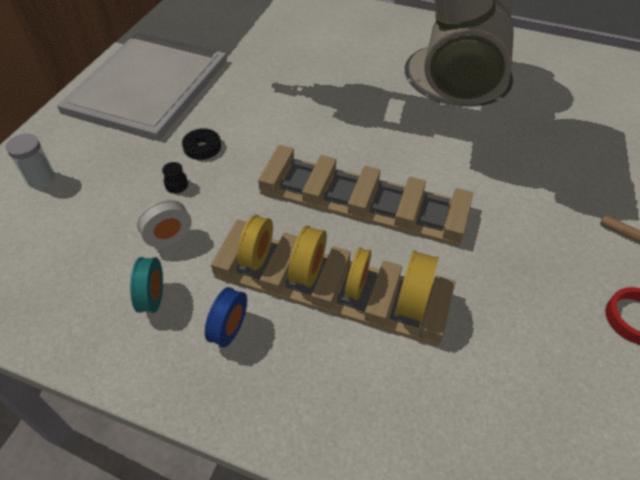

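The cans stand in the full rack, left (+y) to right, as d, a, c, b (top view columns about 242, 287, 327, 371). The empty rack is nearer the robot (row about 328). Its target order, left to right, is b, c, a, d.

```bash
cat > h.py <<'E'
import numpy as np, cv2
from rig import viewer
def cast(name,px,z,ci=None):
    c=ci or viewer.camera_info(name); R,t=np.array(c["R"]),np.array(c["t"])
    px=np.atleast_2d(px).astype(float)
    d=np.c_[(px[:,0]-c["cx"])/c["fx"],(px[:,1]-c["cy"])/c["fy"],np.ones(len(px))]@R
    C=-R.T@t
    return C+d*((z-C[2])/d[:,2])[:,None]
def proj(name,X,ci=None):
    c=ci or viewer.camera_info(name); p=np.atleast_2d(X)@np.array(c["R"]).T+np.array(c["t"])
    return np.c_[c["fx"]*p[:,0]/p[:,2]+c["cx"],c["fy"]*p[:,1]/p[:,2]+c["cy"]]
E
python3 - <<'E'
from h import *
im=cv2.imread("pics/top0.png"); hsv=cv2.cvtColor(im,cv2.COLOR_BGR2HSV)
for p in [(230,330),(271,330),(308,240),(389,228),(285,328),(242,230),(268,228),(230,352)]: print(p,hsv[p[1],p[0]])
c=viewer.camera_info("top"); print("cam",-c["R"].T@c["t"])
z=cv2.resize(im[190:370,200:420],None,fx=3.6,fy=3.3,interpolation=cv2.INTER_CUBIC); 
cv2.imwrite("pics/topz.png",z)
E
```

```text
(230, 330) [ 19  93 134]
(271, 330) [ 20  94 138]
(308, 240) [ 20 107  79]
(389, 228) [ 19  94 136]
(285, 328) [30  3 83]
(242, 230) [ 23 151 162]
(268, 228) [ 18 100  79]
(230, 352) [ 20  93 134]
cam [ 438.82139373  -80.49147243 1215.68601901]
```

View pics/topz.png

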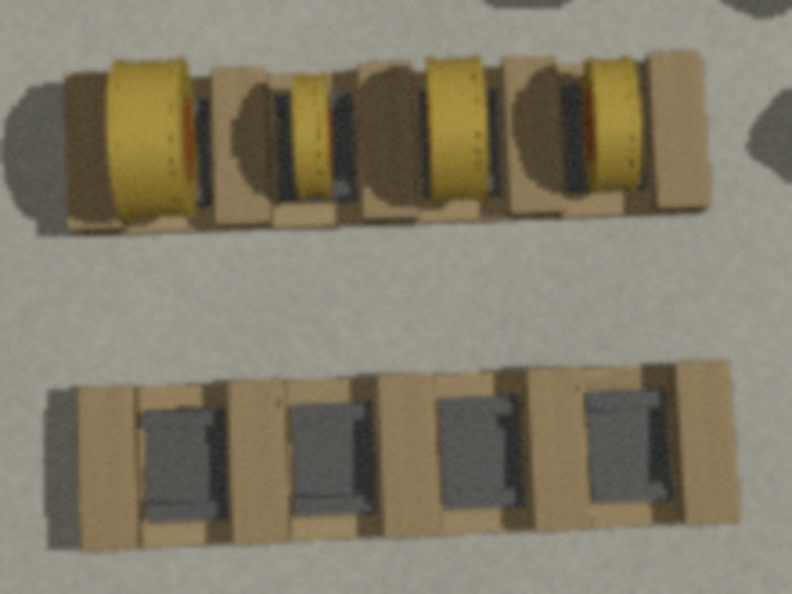

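The zoomed crop shows the outer corners of the block tops (z = 38) on both racks. I cast those corners to that plane and check them against the 366 x 100 mm size.

```bash
cat >> h.py <<'E'
def racks():
    out={}
    for n,z in dict(full=[(67,75),(67,228),(699,52),(710,208)],empty=[(78,387),(82,550),(731,361),(740,522)]).items():
        q=cast("top",[(200+u/3.6,190+v/3.3) for u,v in z],38)[:,:2]
        c=q.mean(0); yv=(q[0]+q[1]-q[2]-q[3])/2; xv=(q[0]+q[2]-q[1]-q[3])/2
        out[n]=(c,np.arctan2(-yv[0],yv[1]),np.linalg.norm(yv),np.linalg.norm(xv),np.arctan2(xv[1],xv[0]))
    return out
E
python3 - <<'E'
from h import *
from rig import ctrl
from scipy.spatial.transform import Rotation as Ro
for n,r in racks().items():
    c,a=r[:2]; print(n,np.round(r[0],1),np.round(r[1:],3))
    for y in (126,42,-42,-126): print(y,np.round(c+y*np.array([-np.sin(a),np.cos(a)]),1))
# yellow cans: top view blob bounds cast at top height
im=cv2.imread("pics/top0.png"); hsv=cv2.cvtColor(im,cv2.COLOR_BGR2HSV)
m=cv2.inRange(hsv,(20,135,90),(28,255,255)); m[:190]=0;m[270:]=0;m[:,:215]=0;m[:,400:]=0
for k in cv2.findContours(m,0,2)[0]:
    if cv2.contourArea(k)>100:
        x,y,w,h=cv2.boundingRect(k); print((x,y,w,h),np.round(cast("top",[(x+w/2,y+h/2)],100),1))
s=ctrl.sense(); R=Ro.from_quat(np.roll(s["ee_rot"],-1)).as_matrix(); print(np.round(R,3), s["eef_pos"])
E
```

```text
full [644.5 -73.2] [2.40000e-02 3.64396e+02 9.77900e+01 1.90000e-02]
126 [641.6  52.7]
42 [643.6 -31.2]
-42 [ 645.5 -115.2]
-126 [ 647.5 -199.2]
empty [450.3 -83. ] [2.80000e-02 3.66093e+02 9.77970e+01 2.30000e-02]
126 [446.8  42.9]
42 [449.1 -41.1]
-42 [ 451.4 -125. ]
-126 [ 453.8 -209. ]
(281, 213, 11, 37) [[636.3 -32.8 100. ]]
(229, 209, 26, 47) [[635.5  53.7 100. ]]
(363, 208, 15, 40) [[ 641.  -196.9  100. ]]
(318, 208, 18, 43) [[ 639.1 -111.8  100. ]]
[[-0.     0.325 -0.946]
 [ 0.001 -0.946 -0.325]
 [-1.    -0.001 -0.   ]] [ 170.45961968 -496.32744593  230.78272747]
```

Call:
carry_out(
  targets=[
    {"x": 0.477,"y": 0.297,"z": -0.05,"az": -0.307,"hand": 0.4},
    {"x": 0.477,"y": 0.297,"z": -0.05,"az": -0.307,"hand": 0.4},
    {"x": 0.477,"y": 0.297,"z": -0.05,"az": -0.307,"hand": 0.4},
    {"x": 0.477,"y": 0.297,"z": -0.05,"az": -0.307,"hand": 0.4},
    {"x": 0.477,"y": 0.297,"z": -0.05,"az": -0.307,"hand": 0.4},
  ],
  grip_force=40,
)

```text
invalid input at $.targets[0]: expected keys x, y, z, ax, ay, az, hand
```

Call:
carry_out(
  targets=[
    {"x": 0.477,"y": 0.297,"z": -0.05,"ax": 0,"ay": 0,"az": -0.307,"hand": 0.4},
    {"x": 0.477,"y": 0.297,"z": -0.05,"ax": 0,"ay": 0,"az": -0.307,"hand": 0.4},
    {"x": 0.477,"y": 0.297,"z": -0.05,"ax": 0,"ay": 0,"az": -0.307,"hand": 0.4},
    {"x": 0.477,"y": 0.297,"z": -0.05,"ax": 0,"ay": 0,"az": -0.307,"hand": 0.4},
    {"x": 0.477,"y": 0.297,"z": -0.05,"ax": 0,"ay": 0,"az": -0.307,"hand": 0.4},
  ],
  grip_force=40,
)

```text
time_s: 0.72
eef_pos: [431.8, -333.6, 203.7]
ee_rot: [-0.008, -0.707, -0.008, 0.707]
force: [-0.4, -0.9, 0.2]
grip_width: 0.696
```

Call:
carry_out(
  targets=[
    {"x": 0.213,"y": 0.1325,"z": -0.023,"ax": 0,"ay": 0,"az": 0,"hand": 0.4},
    {"x": 0.213,"y": 0.1325,"z": -0.023,"ax": 0,"ay": 0,"az": 0,"hand": 0.4},
    {"x": 0.213,"y": 0.1325,"z": -0.023,"ax": 0,"ay": 0,"az": 0,"hand": 0.4},
    {"x": 0.213,"y": 0.1325,"z": -0.023,"ax": 0,"ay": 0,"az": 0,"hand": 0.4},
    {"x": 0.213,"y": 0.1325,"z": -0.023,"ax": 0,"ay": 0,"az": 0,"hand": 0.4},
  ],
)

```text
time_s: 1.35
eef_pos: [645.1, -199.3, 178.8]
ee_rot: [-0.009, -0.706, -0.011, 0.708]
force: [0.2, 0.8, 0.9]
grip_width: 0.702
```

```bash
python3 - <<'E'
from rig import ctrl, viewer
import cv2
print(ctrl.sense()["eef_pos"],ctrl.sense()["time_s"])
print(viewer.camera_info("wrist")); cv2.imwrite("pics/w1.png",viewer.capture("wrist"))
E
```

```text
[ 645.14001458 -199.32816361  178.80743075] 1.35
{'fx': 371.64829954431775, 'fy': 371.64829954431775, 'cx': 320.82954396820486, 'cy': 234.7522136177983, 'R': array([[ 0.02719234, -0.9996291 , -0.00149725],
       [-0.95244758, -0.02636356,  0.30355983],
       [-0.30348671, -0.00682845, -0.9528112 ]]), 't': array([-216.32703472,  587.17827865,  524.6178173 ])}
```

View pics/w1.png

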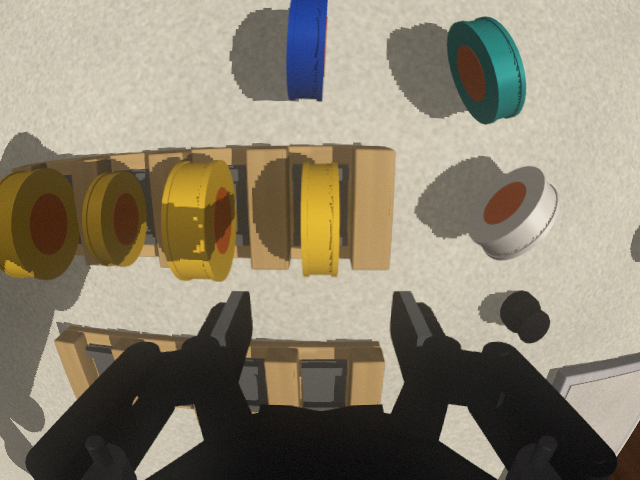

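Can b is centred between the jaws (column about 320, y about -199), so I go down and grip.

Call:
carry_out(
  targets=[
    {"x": 0,"y": 0,"z": -0.06,"ax": 0,"ay": 0,"az": 0,"hand": 0.4},
    {"x": 0,"y": 0,"z": -0.1,"ax": 0,"ay": 0,"az": 0,"hand": 0.4},
    {"x": 0,"y": 0,"z": -0.122,"ax": 0,"ay": 0,"az": 0,"hand": 0.4},
    {"x": 0,"y": 0,"z": -0.122,"ax": 0,"ay": 0,"az": 0,"hand": 0.2},
    {"x": 0,"y": 0,"z": -0.122,"ax": 0,"ay": 0,"az": 0,"hand": -0.1},
  ],
)

```text
time_s: 2.02
eef_pos: [643.4, -203.5, 60.8]
ee_rot: [0.009, 0.708, 0.008, -0.706]
force: [-0.4, 0.6, 0.7]
grip_width: 0.451
```

Call:
carry_out(
  targets=[
    {"x": 0,"y": 0,"z": 0,"ax": 0,"ay": 0,"az": 0,"hand": -0.4},
    {"x": 0,"y": 0,"z": 0,"ax": 0,"ay": 0,"az": 0,"hand": -0.7},
    {"x": 0,"y": 0,"z": 0,"ax": 0,"ay": 0,"az": 0,"hand": -1},
    {"x": 0,"y": 0,"z": 0,"ax": 0,"ay": 0,"az": 0,"hand": -1},
    {"x": 0,"y": 0,"z": 0,"ax": 0,"ay": 0,"az": 0,"hand": -1},
  ],
)

```text
time_s: 2.65
eef_pos: [643.7, -202.7, 60.1]
ee_rot: [0.009, 0.708, 0.008, -0.707]
force: [-0.4, -0.1, 6.1]
grip_width: 0.281
```

Call:
carry_out(
  targets=[
    {"x": 0,"y": 0,"z": 0.04,"ax": 0,"ay": 0,"az": 0,"hand": -1},
    {"x": 0,"y": 0,"z": 0.09,"ax": 0,"ay": 0,"az": 0,"hand": -1},
    {"x": 0,"y": 0,"z": 0.13,"ax": 0,"ay": 0,"az": 0,"hand": -1},
    {"x": -0.02,"y": 0.025,"z": 0.13,"ax": 0,"ay": 0,"az": 0,"hand": -1},
    {"x": -0.05,"y": 0.061,"z": 0.13,"ax": 0,"ay": 0,"az": 0,"hand": -1},
  ],
)

```text
time_s: 3.28
eef_pos: [592.6, -141.3, 188.6]
ee_rot: [-0.008, -0.707, -0.008, 0.707]
force: [0.2, 0.4, -1.0]
grip_width: 0.274
```

Call:
carry_out(
  targets=[
    {"x": -0.03,"y": 0.038,"z": 0,"ax": 0,"ay": 0,"az": 0,"hand": -1},
    {"x": -0.065,"y": 0.08,"z": 0,"ax": 0,"ay": 0,"az": 0,"hand": -1},
    {"x": -0.1,"y": 0.123,"z": 0,"ax": 0,"ay": 0,"az": 0,"hand": -1},
    {"x": -0.135,"y": 0.165,"z": 0,"ax": 0,"ay": 0,"az": 0.004,"hand": -1},
    {"x": -0.151,"y": 0.184,"z": 0,"ax": 0,"ay": 0,"az": 0.004,"hand": -1},
  ],
)

```text
time_s: 3.9
eef_pos: [440.4, 44.2, 189.0]
ee_rot: [-0.01, -0.707, -0.01, 0.707]
force: [0.5, -0.0, -0.3]
grip_width: 0.278
```

```bash
python3 - <<'E'
from rig import ctrl, viewer
import cv2
print(ctrl.sense()["eef_pos"],ctrl.sense()["time_s"],ctrl.sense()["force"])
print(viewer.camera_info("wrist")); cv2.imwrite("pics/w2.png",viewer.capture("wrist"))
E
```

```text
[440.36887862  44.22208176 189.0027341 ] 3.9 [ 0.50276866 -0.01352851 -0.28184965]
{'fx': 371.64829954431775, 'fy': 371.64829954431775, 'cx': 320.82954396820486, 'cy': 234.7522136177983, 'R': array([[ 2.84263238e-02, -9.99595890e-01, -1.35759957e-05],
       [-9.52823008e-01, -2.71003110e-02,  3.02314222e-01],
       [-3.02192422e-01, -8.58074643e-03, -9.53208325e-01]]), 't': array([ 31.92063787, 395.91371473, 473.45176011])}
```

View pics/w2.png

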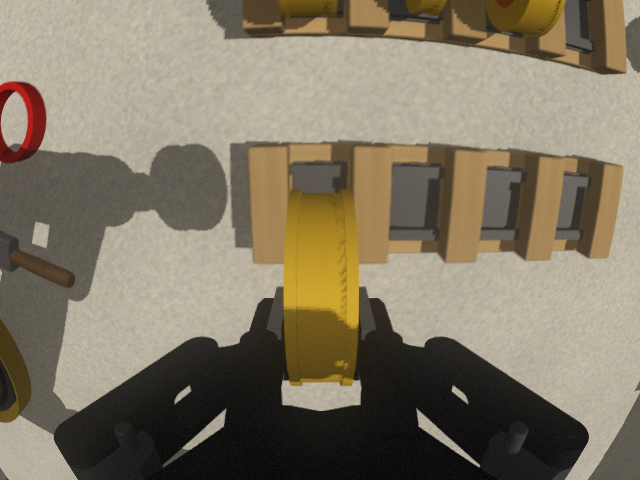

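The can is over the leftmost place, with slot and can both centred at column about 321, so I lower it.

Call:
carry_out(
  targets=[
    {"x": 0.003,"y": -0.0005,"z": -0.04,"ax": 0,"ay": 0,"az": 0,"hand": -1},
    {"x": 0.003,"y": -0.0005,"z": -0.08,"ax": 0,"ay": 0,"az": 0,"hand": -1},
    {"x": 0.003,"y": -0.0005,"z": -0.11,"ax": 0,"ay": 0,"az": 0,"hand": -1},
    {"x": 0.003,"y": -0.0005,"z": -0.122,"ax": 0,"ay": 0,"az": 0,"hand": -1},
    {"x": 0.003,"y": -0.0005,"z": -0.125,"ax": 0,"ay": 0,"az": 0,"hand": -1},
  ],
)

```text
time_s: 4.58
eef_pos: [445.5, 41.8, 64.1]
ee_rot: [-0.01, -0.707, -0.01, 0.707]
force: [-0.1, -0.5, -0.7]
grip_width: 0.28
```

Call:
carry_out(
  targets=[
    {"x": 0,"y": 0,"z": -0.002,"ax": 0,"ay": 0,"az": 0,"hand": -1},
    {"x": 0,"y": 0,"z": -0.003,"ax": 0,"ay": 0,"az": 0,"hand": -1},
    {"x": 0,"y": 0,"z": -0.003,"ax": 0,"ay": 0,"az": 0,"hand": -1},
  ],
)

```text
time_s: 4.95
eef_pos: [446.1, 41.9, 62.7]
ee_rot: [0.01, 0.708, 0.01, -0.706]
force: [-3.3, 0.5, 8.3]
grip_width: 0.279
```

Call:
carry_out(
  targets=[
    {"x": -0.003,"y": 0,"z": -0.001,"ax": 0,"ay": 0,"az": 0,"hand": -1},
    {"x": -0.003,"y": 0,"z": -0.001,"ax": 0,"ay": 0,"az": 0,"hand": -0.4},
    {"x": -0.003,"y": 0,"z": -0.001,"ax": 0,"ay": 0,"az": 0,"hand": -0.2},
    {"x": -0.003,"y": 0,"z": -0.001,"ax": 0,"ay": 0,"az": 0,"hand": 0.1},
    {"x": -0.003,"y": 0,"z": -0.001,"ax": 0,"ay": 0,"az": 0,"hand": 0.3},
  ],
)

```text
time_s: 5.58
eef_pos: [442.3, 42.0, 60.1]
ee_rot: [-0.01, -0.707, -0.01, 0.707]
force: [-0.2, 0.1, -0.5]
grip_width: 0.648
```

Call:
carry_out(
  targets=[
    {"x": 0,"y": 0,"z": 0.03,"ax": 0,"ay": 0,"az": 0,"hand": 0.4},
    {"x": 0,"y": 0,"z": 0.07,"ax": 0,"ay": 0,"az": 0,"hand": 0.4},
    {"x": 0,"y": 0,"z": 0.123,"ax": 0,"ay": 0,"az": 0,"hand": 0.4},
    {"x": 0.025,"y": 0,"z": 0.123,"ax": 0,"ay": 0,"az": 0,"hand": 0.4},
    {"x": 0.05,"y": 0,"z": 0.123,"ax": 0,"ay": 0,"az": 0,"hand": 0.4},
  ],
)

```text
time_s: 6.2
eef_pos: [493.1, 42.0, 183.8]
ee_rot: [0.01, 0.708, 0.01, -0.707]
force: [-0.4, -0.5, -0.1]
grip_width: 0.7
```

```bash
python3 - <<'E'
from rig import ctrl, viewer
import cv2
s=ctrl.sense();print(s["eef_pos"],s["time_s"],s["grip_width"])
cv2.imwrite("pics/s2.png",cv2.resize(viewer.capture("scene")[100:360,180:500],None,fx=2,fy=2))
E
```

```text
[493.07370171  42.0417008  183.77532016] 6.2 0.7001779116095463
```

View pics/s2.png

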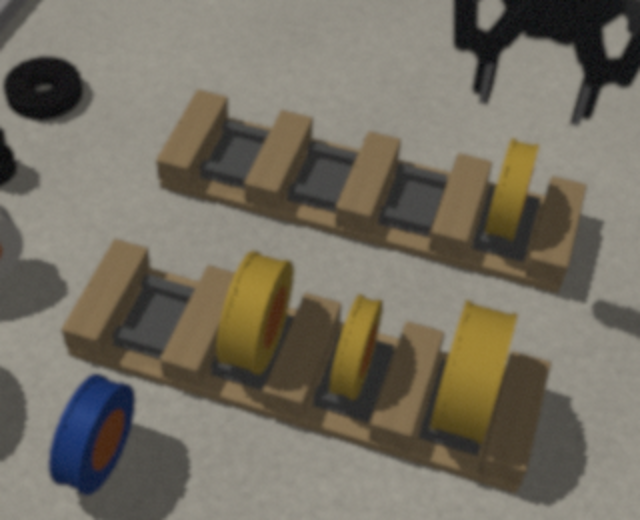

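Can b stands upright in the leftmost place of the empty rack. Can d is next.

Call:
carry_out(
  targets=[
    {"x": 0.06,"y": 0.005,"z": 0,"ax": 0,"ay": 0,"az": 0,"hand": 0.7},
    {"x": 0.12,"y": 0.009,"z": 0,"ax": 0,"ay": 0,"az": 0,"hand": 0.7},
    {"x": 0.149,"y": 0.011,"z": 0,"ax": 0,"ay": 0,"az": -0.004,"hand": 0.7},
    {"x": 0.149,"y": 0.011,"z": 0,"ax": 0,"ay": 0,"az": -0.004,"hand": 0.7},
    {"x": 0.149,"y": 0.011,"z": 0,"ax": 0,"ay": 0,"az": -0.004,"hand": 0.7},
  ],
)

```text
time_s: 6.88
eef_pos: [640.4, 53.0, 182.9]
ee_rot: [-0.008, -0.707, -0.008, 0.707]
force: [-0.3, 0.2, 0.5]
grip_width: 0.848
```

```bash
cat >> h.py <<'E'
def wrist(name):
    from rig import ctrl
    s=ctrl.sense(); c=viewer.camera_info("wrist"); im=viewer.capture("wrist"); cv2.imwrite(f"pics/{name}.png",im)
    print(np.round(s["eef_pos"],1),s["time_s"],round(s["grip_width"],3)); return im,c
def wcast(c,px,z):
    p=(np.atleast_2d(px)-[c["cx"],c["cy"]])/c["fx"]; r=np.linalg.norm(p,axis=1,keepdims=True)
    d=np.c_[p*np.sinc(r/np.pi),np.cos(r)]@c["R"]; C=-c["R"].T@c["t"]
    return C+d*((z-C[2])/d[:,2])[:,None]
def cans(im,c,z):
    hsv=cv2.cvtColor(im,cv2.COLOR_BGR2HSV); m=cv2.inRange(hsv,(20,140,60),(30,255,255))
    for k in cv2.findContours(m,0,2)[0]:
        if cv2.contourArea(k)>800:
            x,y,w,h=cv2.boundingRect(k); print((x,y,w,h),np.round(wcast(c,[(x,y+h/2),(x+w,y+h/2)],z)[:,:2],1).tolist())
E
python3 - <<'E'
from h import *
im,c=wrist("w3"); cans(im,c,116)
E
```

```text
[640.4  53.  182.9] 6.875 0.848
(0, 389, 47, 52) [[418.8, 431.0], [451.2, 332.0]]
(315, 374, 28, 37) [[531.3, 55.1], [531.6, 34.4]]
(407, 169, 51, 101) [[663.7, 2.5], [664.8, -30.1]]
(484, 167, 85, 111) [[663.4, -48.3], [665.8, -117.5]]
(281, 155, 65, 136) [[659.8, 77.1], [660.6, 39.0]]
```

View pics/w3.png

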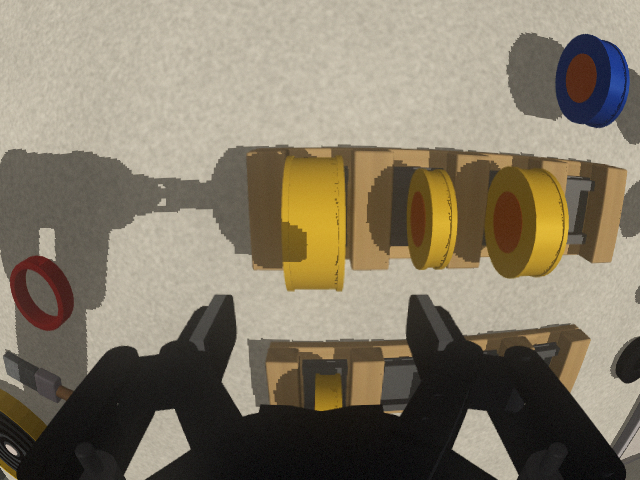

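Can d sits about 5 mm left of its place's middle (columns 283–345, y about 58), so I shift there and grip.

Call:
carry_out(
  targets=[
    {"x": 0.001,"y": 0.0045,"z": -0.03,"ax": 0,"ay": 0,"az": 0,"hand": 0.7},
    {"x": 0.001,"y": 0.0045,"z": -0.08,"ax": 0,"ay": 0,"az": 0,"hand": 0.7},
    {"x": 0.001,"y": 0.0045,"z": -0.11,"ax": 0,"ay": 0,"az": 0,"hand": 0.7},
    {"x": 0.001,"y": 0.0045,"z": -0.122,"ax": 0,"ay": 0,"az": 0,"hand": 0.4},
    {"x": 0.001,"y": 0.0045,"z": -0.122,"ax": 0,"ay": 0,"az": 0,"hand": 0.2},
  ],
)

```text
time_s: 7.55
eef_pos: [642.1, 57.5, 61.6]
ee_rot: [0.008, 0.707, 0.008, -0.707]
force: [-0.1, 0.3, 0.6]
grip_width: 0.602
```

Call:
carry_out(
  targets=[
    {"x": 0,"y": 0,"z": 0,"ax": 0,"ay": 0,"az": 0,"hand": 0},
    {"x": 0,"y": 0,"z": 0,"ax": 0,"ay": 0,"az": 0,"hand": -0.3},
    {"x": 0,"y": 0,"z": 0,"ax": 0,"ay": 0,"az": 0,"hand": -1},
    {"x": 0,"y": 0,"z": 0,"ax": 0,"ay": 0,"az": 0,"hand": -1},
    {"x": 0,"y": 0,"z": 0,"ax": 0,"ay": 0,"az": 0,"hand": -1},
  ],
)

```text
time_s: 8.18
eef_pos: [643.0, 57.4, 62.5]
ee_rot: [0.009, 0.708, 0.008, -0.706]
force: [-0.7, -0.1, 6.5]
grip_width: 0.444
```

Call:
carry_out(
  targets=[
    {"x": 0,"y": 0,"z": 0.03,"ax": 0,"ay": 0,"az": 0,"hand": -1},
    {"x": 0,"y": 0,"z": 0.08,"ax": 0,"ay": 0,"az": 0,"hand": -1},
    {"x": 0,"y": 0,"z": 0.13,"ax": 0,"ay": 0,"az": 0,"hand": -1},
    {"x": -0.02,"y": -0.028,"z": 0.13,"ax": 0,"ay": 0,"az": 0,"hand": -1},
    {"x": -0.05,"y": -0.071,"z": 0.13,"ax": 0,"ay": 0,"az": 0,"hand": -1},
  ],
)

```text
time_s: 8.8
eef_pos: [591.7, -13.6, 191.1]
ee_rot: [0.009, 0.707, 0.009, -0.707]
force: [0.5, -1.4, -2.2]
grip_width: 0.438
```

Call:
carry_out(
  targets=[
    {"x": -0.033,"y": -0.047,"z": 0,"ax": 0,"ay": 0,"az": 0,"hand": -1},
    {"x": -0.068,"y": -0.097,"z": 0,"ax": 0,"ay": 0,"az": 0,"hand": -1},
    {"x": -0.103,"y": -0.147,"z": 0,"ax": 0,"ay": 0,"az": 0.004,"hand": -1},
    {"x": -0.13,"y": -0.185,"z": 0,"ax": 0,"ay": 0,"az": 0.004,"hand": -1},
    {"x": -0.138,"y": -0.1955,"z": 0,"ax": 0,"ay": 0,"az": 0.004,"hand": -1},
  ],
)

```text
time_s: 9.43
eef_pos: [452.9, -210.7, 191.1]
ee_rot: [-0.009, -0.707, -0.009, 0.707]
force: [-0.8, -0.5, -2.0]
grip_width: 0.44
```

```bash
python3 - <<'E'
from h import *
im,c=wrist("w4")
E
```

```text
[ 452.9 -210.7  191.1] 9.425 0.44
```

View pics/w4.png

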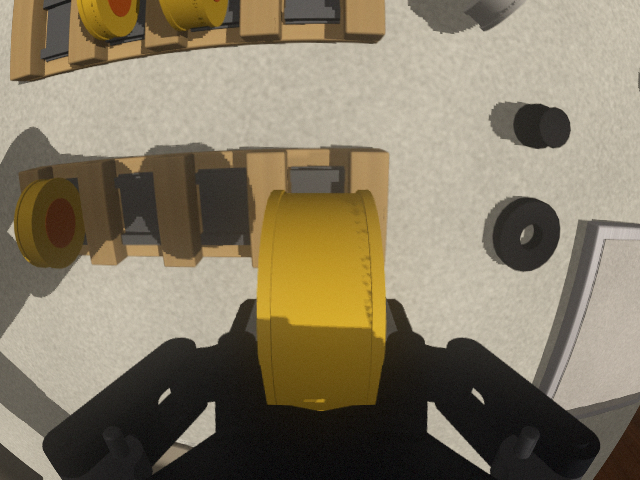

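The slot centre (column about 318) and the can (about 321) match within 2 mm, so I lower with a small correction.

Call:
carry_out(
  targets=[
    {"x": 0.0015,"y": 0.0015,"z": -0.04,"ax": 0,"ay": 0,"az": 0,"hand": -1},
    {"x": 0.0015,"y": 0.0015,"z": -0.08,"ax": 0,"ay": 0,"az": 0,"hand": -1},
    {"x": 0.0015,"y": 0.0015,"z": -0.11,"ax": 0,"ay": 0,"az": 0,"hand": -1},
    {"x": 0.0015,"y": 0.0015,"z": -0.122,"ax": 0,"ay": 0,"az": 0,"hand": -1},
    {"x": 0.0015,"y": 0.0015,"z": -0.126,"ax": 0,"ay": 0,"az": 0,"hand": -1},
  ],
)

```text
time_s: 10.1
eef_pos: [456.2, -207.1, 65.1]
ee_rot: [0.01, 0.707, 0.01, -0.707]
force: [0.9, -0.0, -2.2]
grip_width: 0.442
```

Call:
carry_out(
  targets=[
    {"x": 0,"y": 0,"z": -0.001,"ax": 0,"ay": 0,"az": 0,"hand": -1},
    {"x": 0,"y": 0,"z": -0.002,"ax": 0,"ay": 0,"az": 0,"hand": -1},
    {"x": 0,"y": 0,"z": -0.002,"ax": 0,"ay": 0,"az": 0,"hand": -1},
  ],
)

```text
time_s: 10.48
eef_pos: [456.1, -207.7, 63.7]
ee_rot: [0.01, 0.707, 0.01, -0.707]
force: [-0.3, -0.6, -0.6]
grip_width: 0.435
```

Close to seated; 1.5 mm more, then release.

Call:
carry_out(
  targets=[
    {"x": 0,"y": 0,"z": -0.0015,"ax": 0,"ay": 0,"az": 0,"hand": -1},
    {"x": 0,"y": 0,"z": -0.0015,"ax": 0,"ay": 0,"az": 0,"hand": -0.1},
    {"x": 0,"y": 0,"z": -0.0015,"ax": 0,"ay": 0,"az": 0,"hand": 0.2},
    {"x": 0,"y": 0,"z": -0.0015,"ax": 0,"ay": 0,"az": 0,"hand": 0.5},
    {"x": 0,"y": 0,"z": -0.0015,"ax": 0,"ay": 0,"az": 0,"hand": 0.5},
  ],
)

```text
time_s: 11.1
eef_pos: [455.8, -207.5, 61.5]
ee_rot: [-0.01, -0.707, -0.01, 0.707]
force: [-0.4, 0.9, 0.2]
grip_width: 0.753
```

Call:
carry_out(
  targets=[
    {"x": 0,"y": 0,"z": 0.03,"ax": 0,"ay": 0,"az": 0,"hand": 0.5},
    {"x": 0,"y": 0,"z": 0.07,"ax": 0,"ay": 0,"az": 0,"hand": 0.5},
    {"x": 0,"y": 0,"z": 0.121,"ax": 0,"ay": 0,"az": 0,"hand": 0.4},
    {"x": 0.025,"y": 0.025,"z": 0.121,"ax": 0,"ay": 0,"az": 0,"hand": 0.4},
    {"x": 0.065,"y": 0.06,"z": 0.121,"ax": 0,"ay": 0,"az": 0,"hand": 0.4},
  ],
)

```text
time_s: 11.72
eef_pos: [521.3, -147.5, 183.4]
ee_rot: [0.009, 0.707, 0.009, -0.707]
force: [-0.1, 0.5, -0.5]
grip_width: 0.702
```

Call:
carry_out(
  targets=[
    {"x": 0.05,"y": 0.013,"z": 0,"ax": 0,"ay": 0,"az": 0,"hand": 0.5},
    {"x": 0.1,"y": 0.026,"z": 0,"ax": 0,"ay": 0,"az": 0,"hand": 0.5},
    {"x": 0.124,"y": 0.032,"z": 0,"ax": 0,"ay": 0,"az": -0.003,"hand": 0.5},
    {"x": 0.124,"y": 0.032,"z": 0,"ax": 0,"ay": 0,"az": -0.003,"hand": 0.5},
    {"x": 0.124,"y": 0.032,"z": 0,"ax": 0,"ay": 0,"az": -0.003,"hand": 0.5},
  ],
)

```text
time_s: 12.35
eef_pos: [644.2, -115.7, 182.4]
ee_rot: [-0.009, -0.707, -0.009, 0.707]
force: [0.0, -1.0, 0.4]
grip_width: 0.749
```

```bash
python3 - <<'E'
from h import *
im,c=wrist("w5"); cans(im,c,108)
cv2.imwrite("pics/s3.png",np.hstack([cv2.resize(im,(400,300)),cv2.resize(viewer.capture("scene"),(400,300))]))
E
```

```text
[ 644.2 -115.7  182.4] 12.35 0.749
(182, 168, 52, 102) [[662.9, -26.9], [663.4, -61.5]]
(287, 159, 52, 123) [[663.0, -94.5], [663.8, -126.0]]
```

View pics/s3.png

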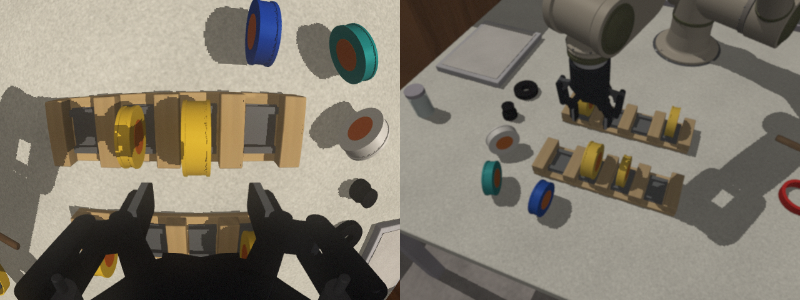

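Both placed cans stand. Can c is centred near y = -110.5, so I shift +4.5 mm and grip.

Call:
carry_out(
  targets=[
    {"x": 0.001,"y": 0.0045,"z": -0.03,"ax": 0,"ay": 0,"az": 0,"hand": 0.5},
    {"x": 0.001,"y": 0.0045,"z": -0.08,"ax": 0,"ay": 0,"az": 0,"hand": 0.5},
    {"x": 0.001,"y": 0.0045,"z": -0.11,"ax": 0,"ay": 0,"az": 0,"hand": 0.5},
    {"x": 0.001,"y": 0.0045,"z": -0.123,"ax": 0,"ay": 0,"az": 0,"hand": 0.2},
    {"x": 0.001,"y": 0.0045,"z": -0.123,"ax": 0,"ay": 0,"az": 0,"hand": 0},
  ],
)

```text
time_s: 13.08
eef_pos: [645.7, -111.2, 59.9]
ee_rot: [-0.009, -0.707, -0.009, 0.707]
force: [0.5, -0.6, -0.1]
grip_width: 0.505
```

Call:
carry_out(
  targets=[
    {"x": 0,"y": 0,"z": 0,"ax": 0,"ay": 0,"az": 0,"hand": -0.2},
    {"x": 0,"y": 0,"z": 0,"ax": 0,"ay": 0,"az": 0,"hand": -0.5},
    {"x": 0,"y": 0,"z": 0,"ax": 0,"ay": 0,"az": 0,"hand": -1},
    {"x": 0,"y": 0,"z": 0,"ax": 0,"ay": 0,"az": 0,"hand": -1},
    {"x": 0,"y": 0,"z": 0,"ax": 0,"ay": 0,"az": 0,"hand": -1},
  ],
)

```text
time_s: 13.7
eef_pos: [646.5, -111.2, 61.0]
ee_rot: [0.009, 0.708, 0.008, -0.706]
force: [-0.6, -0.7, 6.7]
grip_width: 0.346
```

Call:
carry_out(
  targets=[
    {"x": 0,"y": 0,"z": 0.03,"ax": 0,"ay": 0,"az": 0,"hand": -1},
    {"x": 0,"y": 0,"z": 0.08,"ax": 0,"ay": 0,"az": 0,"hand": -1},
    {"x": 0,"y": 0,"z": 0.13,"ax": 0,"ay": 0,"az": 0,"hand": -1},
    {"x": -0.03,"y": 0.011,"z": 0.13,"ax": 0,"ay": 0,"az": 0,"hand": -1},
    {"x": -0.07,"y": 0.025,"z": 0.13,"ax": 0,"ay": 0,"az": 0,"hand": -1},
  ],
)

```text
time_s: 14.32
eef_pos: [574.9, -85.8, 189.5]
ee_rot: [0.009, 0.707, 0.009, -0.707]
force: [0.9, -0.1, -1.8]
grip_width: 0.347
```

Call:
carry_out(
  targets=[
    {"x": -0.045,"y": 0.016,"z": 0,"ax": 0,"ay": 0,"az": 0,"hand": -1},
    {"x": -0.09,"y": 0.032,"z": 0,"ax": 0,"ay": 0,"az": 0.003,"hand": -1},
    {"x": -0.12,"y": 0.042,"z": 0,"ax": 0,"ay": 0,"az": 0.003,"hand": -1},
    {"x": -0.1265,"y": 0.045,"z": 0,"ax": 0,"ay": 0,"az": 0.003,"hand": -1},
    {"x": -0.1265,"y": 0.045,"z": 0,"ax": 0,"ay": 0,"az": 0.003,"hand": -1},
  ],
)

```text
time_s: 14.95
eef_pos: [449.6, -41.1, 189.8]
ee_rot: [0.01, 0.707, 0.01, -0.707]
force: [0.3, -0.8, -1.5]
grip_width: 0.345
```

```bash
python3 - <<'E'
from h import *
im,c=wrist("w6")
E
```

```text
[449.6 -41.1 189.8] 14.95 0.345
```

View pics/w6.png

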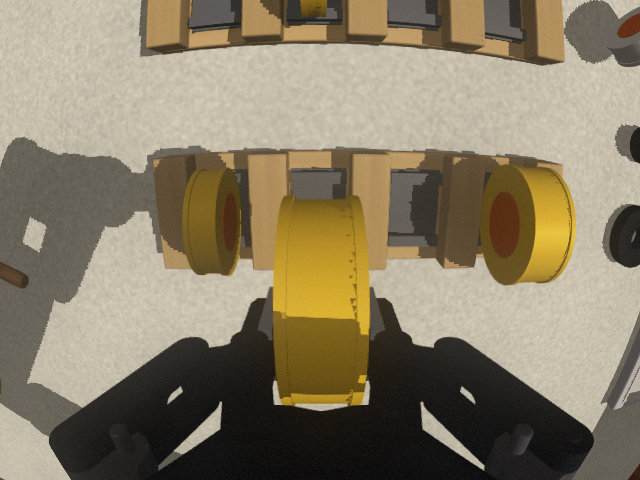

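Can c is centred on its place (slot columns 288–352, can centre about 321). Cans b and d stand upright. Lowering.

Call:
carry_out(
  targets=[
    {"x": 0,"y": 0,"z": -0.04,"ax": 0,"ay": 0,"az": 0,"hand": -1},
    {"x": 0,"y": 0,"z": -0.08,"ax": 0,"ay": 0,"az": 0,"hand": -1},
    {"x": 0,"y": 0,"z": -0.11,"ax": 0,"ay": 0,"az": 0,"hand": -1},
    {"x": 0,"y": 0,"z": -0.122,"ax": 0,"ay": 0,"az": 0,"hand": -1},
    {"x": 0,"y": 0,"z": -0.127,"ax": 0,"ay": 0,"az": 0,"hand": -1},
  ],
)

```text
time_s: 15.62
eef_pos: [449.8, -41.3, 62.4]
ee_rot: [0.01, 0.707, 0.01, -0.707]
force: [0.1, 0.7, -1.5]
grip_width: 0.345
```

Call:
carry_out(
  targets=[
    {"x": 0,"y": 0,"z": -0.001,"ax": 0,"ay": 0,"az": 0,"hand": -1},
    {"x": 0,"y": 0,"z": -0.002,"ax": 0,"ay": 0,"az": 0,"hand": -1},
    {"x": 0,"y": 0,"z": -0.002,"ax": 0,"ay": 0,"az": 0,"hand": -1},
  ],
)

```text
time_s: 16.0
eef_pos: [449.9, -41.2, 61.5]
ee_rot: [0.01, 0.708, 0.01, -0.706]
force: [-1.0, 0.2, 5.7]
grip_width: 0.347
```

Call:
carry_out(
  targets=[
    {"x": 0,"y": 0,"z": 0,"ax": 0,"ay": 0,"az": 0,"hand": -0.3},
    {"x": 0,"y": 0,"z": 0,"ax": 0,"ay": 0,"az": 0,"hand": -0.1},
    {"x": 0,"y": 0,"z": 0,"ax": 0,"ay": 0,"az": 0,"hand": 0.2},
    {"x": 0,"y": 0,"z": 0,"ax": 0,"ay": 0,"az": 0,"hand": 0.35},
    {"x": 0,"y": 0,"z": 0,"ax": 0,"ay": 0,"az": 0,"hand": 0.35},
  ],
)

```text
time_s: 16.62
eef_pos: [449.2, -41.0, 60.5]
ee_rot: [-0.01, -0.707, -0.01, 0.707]
force: [-0.8, 0.5, -0.5]
grip_width: 0.674
```

Call:
carry_out(
  targets=[
    {"x": 0,"y": 0,"z": 0.03,"ax": 0,"ay": 0,"az": 0,"hand": 0.35},
    {"x": 0,"y": 0,"z": 0.07,"ax": 0,"ay": 0,"az": 0,"hand": 0.35},
    {"x": 0,"y": 0,"z": 0.121,"ax": 0,"ay": 0,"az": 0,"hand": 0.35},
    {"x": 0.025,"y": 0.001,"z": 0.121,"ax": 0,"ay": 0,"az": 0,"hand": 0.35},
    {"x": 0.065,"y": 0.003,"z": 0.121,"ax": 0,"ay": 0,"az": 0,"hand": 0.35},
  ],
)

```text
time_s: 17.25
eef_pos: [515.0, -38.1, 182.5]
ee_rot: [0.01, 0.708, 0.009, -0.707]
force: [0.6, 0.2, 0.6]
grip_width: 0.673
```

Call:
carry_out(
  targets=[
    {"x": 0.05,"y": 0.003,"z": 0,"ax": 0,"ay": 0,"az": 0,"hand": 0.35},
    {"x": 0.1,"y": 0.006,"z": 0,"ax": 0,"ay": 0,"az": -0.003,"hand": 0.35},
    {"x": 0.129,"y": 0.007,"z": 0,"ax": 0,"ay": 0,"az": -0.003,"hand": 0.35},
    {"x": 0.129,"y": 0.007,"z": 0,"ax": 0,"ay": 0,"az": -0.003,"hand": 0.35},
    {"x": 0.129,"y": 0.007,"z": 0,"ax": 0,"ay": 0,"az": -0.003,"hand": 0.35},
  ],
)

```text
time_s: 17.88
eef_pos: [642.6, -31.0, 181.4]
ee_rot: [-0.009, -0.707, -0.009, 0.707]
force: [-0.7, 0.5, 0.0]
grip_width: 0.675
```

```bash
python3 - <<'E'
from h import *
im,c=wrist("w7"); cans(im,c,94)
cv2.imwrite("pics/s4.png",np.hstack([cv2.resize(im,(400,300)),cv2.resize(viewer.capture("scene"),(400,300))]))
E
```

```text
[642.6 -31.  181.4] 17.875 0.675
(310, 373, 35, 38) [[515.5, -25.0], [516.0, -53.3]]
(306, 168, 29, 104) [[658.4, -20.8], [658.9, -39.4]]
```

View pics/s4.png

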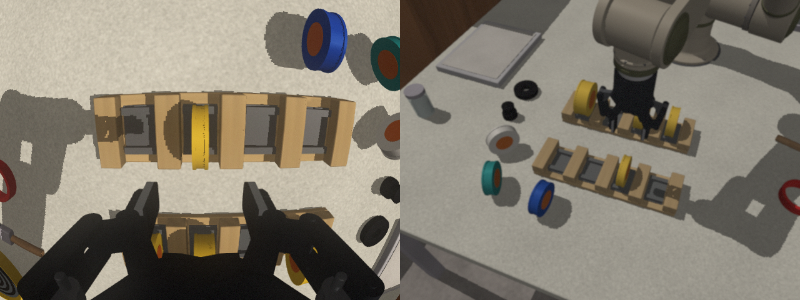

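Can a is centred at y about -30. Gripping at a lower height.

Call:
carry_out(
  targets=[
    {"x": 0.001,"y": 0.0005,"z": -0.03,"ax": 0,"ay": 0,"az": 0,"hand": 0.35},
    {"x": 0.001,"y": 0.0005,"z": -0.08,"ax": 0,"ay": 0,"az": 0,"hand": 0.35},
    {"x": 0.001,"y": 0.0005,"z": -0.11,"ax": 0,"ay": 0,"az": 0,"hand": 0.35},
    {"x": 0.001,"y": 0.0005,"z": -0.127,"ax": 0,"ay": 0,"az": 0,"hand": 0.1},
    {"x": 0.001,"y": 0.0005,"z": -0.127,"ax": 0,"ay": 0,"az": 0,"hand": -0.2},
  ],
)

```text
time_s: 18.6
eef_pos: [643.9, -30.5, 54.4]
ee_rot: [-0.009, -0.707, -0.009, 0.707]
force: [0.1, 0.6, 1.1]
grip_width: 0.405
```

Call:
carry_out(
  targets=[
    {"x": 0,"y": 0,"z": 0,"ax": 0,"ay": 0,"az": 0,"hand": -0.4},
    {"x": 0,"y": 0,"z": 0,"ax": 0,"ay": 0,"az": 0,"hand": -0.6},
    {"x": 0,"y": 0,"z": 0,"ax": 0,"ay": 0,"az": 0,"hand": -1},
    {"x": 0,"y": 0,"z": 0,"ax": 0,"ay": 0,"az": 0,"hand": -1},
    {"x": 0,"y": 0,"z": 0,"ax": 0,"ay": 0,"az": 0,"hand": -1},
  ],
)

```text
time_s: 19.23
eef_pos: [645.0, -30.6, 55.8]
ee_rot: [0.009, 0.708, 0.009, -0.706]
force: [0.8, -0.2, 6.8]
grip_width: 0.203
```

Call:
carry_out(
  targets=[
    {"x": 0,"y": 0,"z": 0.03,"ax": 0,"ay": 0,"az": 0,"hand": -1},
    {"x": 0,"y": 0,"z": 0.08,"ax": 0,"ay": 0,"az": 0,"hand": -1},
    {"x": 0,"y": 0,"z": 0.13,"ax": 0,"ay": 0,"az": 0,"hand": -1},
    {"x": -0.03,"y": -0.015,"z": 0.13,"ax": 0,"ay": 0,"az": 0,"hand": -1},
    {"x": -0.07,"y": -0.034,"z": 0.13,"ax": 0,"ay": 0,"az": 0,"hand": -1},
  ],
)

```text
time_s: 19.85
eef_pos: [573.4, -64.6, 184.5]
ee_rot: [0.009, 0.707, 0.009, -0.707]
force: [0.2, -1.2, -0.9]
grip_width: 0.206
```

Call:
carry_out(
  targets=[
    {"x": -0.045,"y": -0.022,"z": 0,"ax": 0,"ay": 0,"az": 0,"hand": -1},
    {"x": -0.09,"y": -0.044,"z": 0,"ax": 0,"ay": 0,"az": 0.003,"hand": -1},
    {"x": -0.117,"y": -0.058,"z": 0,"ax": 0,"ay": 0,"az": 0.003,"hand": -1},
    {"x": -0.1225,"y": -0.0605,"z": 0,"ax": 0,"ay": 0,"az": 0.003,"hand": -1},
    {"x": -0.1225,"y": -0.0605,"z": 0,"ax": 0,"ay": 0,"az": 0.003,"hand": -1},
  ],
)

```text
time_s: 20.48
eef_pos: [452.1, -124.9, 184.7]
ee_rot: [0.01, 0.707, 0.01, -0.707]
force: [0.3, 0.1, -0.8]
grip_width: 0.205
```

```bash
python3 - <<'E'
from h import *
im,c=wrist("w8")
E
```

```text
[ 452.1 -124.9  184.7] 20.475 0.205
```

View pics/w8.png

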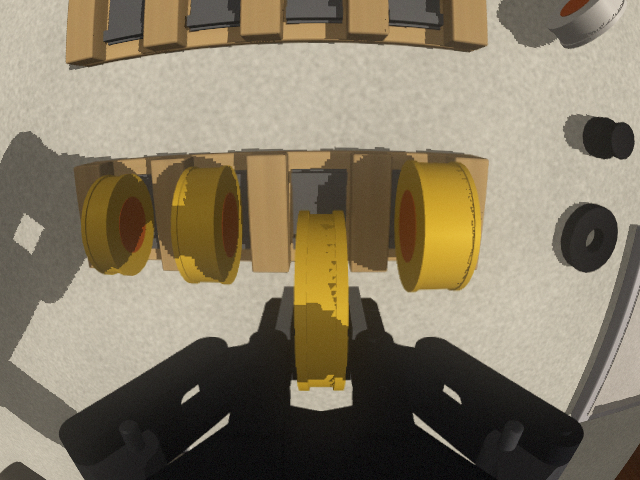

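Can a is centred on its place (slot columns 288–352, can at about 321). Lowering.

Call:
carry_out(
  targets=[
    {"x": 0,"y": 0,"z": -0.04,"ax": 0,"ay": 0,"az": 0,"hand": -1},
    {"x": 0,"y": 0,"z": -0.08,"ax": 0,"ay": 0,"az": 0,"hand": -1},
    {"x": 0,"y": 0,"z": -0.11,"ax": 0,"ay": 0,"az": 0,"hand": -1},
    {"x": 0,"y": 0,"z": -0.122,"ax": 0,"ay": 0,"az": 0,"hand": -1},
    {"x": 0,"y": 0,"z": -0.127,"ax": 0,"ay": 0,"az": 0,"hand": -1},
  ],
)

```text
time_s: 21.15
eef_pos: [452.3, -124.9, 57.5]
ee_rot: [0.01, 0.707, 0.01, -0.707]
force: [-0.1, 0.2, -1.2]
grip_width: 0.206
```

Call:
carry_out(
  targets=[
    {"x": 0,"y": 0,"z": -0.001,"ax": 0,"ay": 0,"az": 0,"hand": -1},
    {"x": 0,"y": 0,"z": -0.002,"ax": 0,"ay": 0,"az": 0,"hand": -1},
    {"x": 0,"y": 0,"z": -0.002,"ax": 0,"ay": 0,"az": 0,"hand": -1},
  ],
)

```text
time_s: 21.52
eef_pos: [452.2, -125.2, 56.2]
ee_rot: [0.01, 0.707, 0.01, -0.707]
force: [-0.4, -0.5, 0.7]
grip_width: 0.208
```

Call:
carry_out(
  targets=[
    {"x": 0,"y": 0,"z": -0.0005,"ax": 0,"ay": 0,"az": 0,"hand": -0.6},
    {"x": 0,"y": 0,"z": -0.0005,"ax": 0,"ay": 0,"az": 0,"hand": -0.4},
    {"x": 0,"y": 0,"z": -0.0005,"ax": 0,"ay": 0,"az": 0,"hand": -0.1},
    {"x": 0,"y": 0,"z": -0.0005,"ax": 0,"ay": 0,"az": 0,"hand": 0.2},
    {"x": 0,"y": 0,"z": -0.0005,"ax": 0,"ay": 0,"az": 0,"hand": 0.2},
  ],
)

```text
time_s: 22.15
eef_pos: [451.7, -125.0, 55.0]
ee_rot: [-0.01, -0.707, -0.01, 0.707]
force: [1.1, -1.0, -0.6]
grip_width: 0.597
```

Call:
carry_out(
  targets=[
    {"x": 0,"y": 0,"z": 0.03,"ax": 0,"ay": 0,"az": 0,"hand": 0.2},
    {"x": 0,"y": 0,"z": 0.07,"ax": 0,"ay": 0,"az": 0,"hand": 0.2},
    {"x": 0,"y": 0,"z": 0.12,"ax": 0,"ay": 0,"az": 0,"hand": 0.2},
    {"x": -0.03,"y": -0.05,"z": 0.16,"ax": 0,"ay": 0,"az": 0,"hand": 0.2},
    {"x": -0.05,"y": -0.1,"z": 0.18,"ax": 0,"ay": 0,"az": 0,"hand": 0.2},
  ],
)

```text
time_s: 22.78
eef_pos: [402.3, -223.2, 235.9]
ee_rot: [0.011, 0.708, 0.01, -0.706]
force: [1.5, -0.9, 0.2]
grip_width: 0.6
```

Call:
carry_out(
  targets=[
    {"x": -0.02,"y": -0.06,"z": 0,"ax": 0,"ay": 0,"az": 0,"hand": 0.2},
    {"x": -0.04,"y": -0.11,"z": 0,"ax": 0,"ay": 0,"az": 0,"hand": 0.2},
    {"x": -0.06,"y": -0.16,"z": 0,"ax": 0,"ay": 0,"az": 0,"hand": 0.2},
    {"x": -0.08,"y": -0.2,"z": 0,"ax": 0,"ay": 0,"az": 0,"hand": 0.2},
    {"x": -0.1,"y": -0.25,"z": 0,"ax": 0,"ay": 0,"az": 0,"hand": 0.2},
  ],
)

```text
time_s: 23.4
eef_pos: [302.0, -473.7, 234.0]
ee_rot: [0.01, 0.707, 0.01, -0.707]
force: [1.3, 0.9, -0.2]
grip_width: 0.599
```

```bash
python3 - <<'E'
from h import *
from rig import ctrl
print(ctrl.sense()["time_s"])
t=viewer.capture("top");s=viewer.capture("scene")
hsv=cv2.cvtColor(t,cv2.COLOR_BGR2HSV); m=cv2.inRange(hsv,(20,135,90),(28,255,255)); m[:290]=0;m[365:]=0;m[:,:215]=0;m[:,410:]=0
c,a=racks()["empty"][:2]; R=np.array([[np.cos(a),np.sin(a)],[-np.sin(a),np.cos(a)]])
for k in cv2.findContours(m,0,2)[0]:
    if cv2.contourArea(k)>80:
        x,y,w,h=cv2.boundingRect(k); p=cast("top",[(x+w/2,y+h/2)],100)[0,:2]; print((x,y,w,h),np.round(R@(p-c),1))
z=np.hstack([cv2.resize(t[190:370,200:420],(400,330)),cv2.resize(s[130:350,200:490],(400,330))]); cv2.imwrite("pics/f.png",z)
E
```

```text
23.4
(242, 310, 17, 42) [ -1.4 120.1]
(330, 307, 12, 39) [ -0.2 -42.5]
(284, 306, 18, 45) [-0.3 39.4]
(367, 301, 24, 48) [  -1.  -124.7]
```

View pics/f.png

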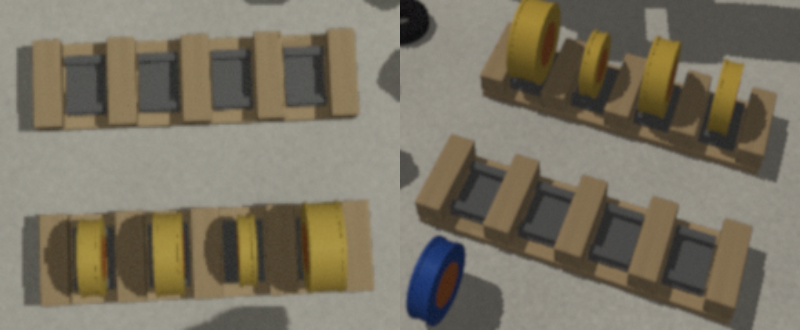

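```bash
python3 -c "
from rig import finish_job
print(finish_job())"
```

```text
the job is handed in; nothing more can be done
None
```

I moved all four cans from the full rack to the empty rack in mirrored order and handed the job in at about 23 s. Left to right, they went from d, a, c, b to b, c, a, d. `finish_job()` gave no verdict.

The last top and scene pictures show all four standing upright and square, let go, with the arm well clear. Positions relative to the empty rack, measured in the last top view:

| Can | Along row (mm) | Place middle (mm) | Across row (mm) |
|---|---|---|---|
| b | 120.1 | 126 | -1.4 |
| c | 39.4 | 42 | -0.3 |
| a | -42.5 | -42 | -0.2 |
| d | -124.7 | -126 | -1.0 |

- **Tolerance:** every can is inside the 15 mm and 10 mm limits. Can b is the farthest off, at about 6 mm; some of that may be its visible side face shifting the measured centre.
- **Not measured:** I did not measure seated heights or speeds at the end. I judged those only from the pictures.
- **Disagreement:** on the first can's descent (b), the arm's reported position differed from the commanded one by 3 to 4 mm. I worked from the reported positions after that.

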